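# Ready the paper unwinder: zero its counters, load its rings, engage the drive

## Robot

A 6-joint arm with a two-finger parallel gripper is mounted at the origin on a cart in front of the work surface, level with it; the furniture and walls round the work are solid. World frame = base frame: x ahead of the robot, y to its left, z up, the work surface at z = 0. Lengths are in m, angles in rad, forces in N, time in s.
With the tool pointing down it reaches from about 0.25 to 0.775 m from the base axis. Payload 4 kg.
Tool frame: the origin (TCP) lies at the very end of the fingers, on their centre line; the grasp point (between the pads) lies 19 mm behind it (robot.hold_point_z is the distance from the TCP to the grasp point, in m); z points along the fingers, y is the line along which they close (so a half turn about z gives the same grasp; the last joint's range is limited). The gripper opens to 94 mm and grips with 3 to 60 N. Pads are 16 mm wide; open, the fingers measure 119 mm over their backs; the gripper's body (75 mm by 177 mm) begins 78 mm behind the grasp point.
Start: joints at [-1.321, 0.087, 1.371, -0, 1.684, -0.103], TCP at [0.19, -0.516, 0.206] pointing down, gripper open.
Joint ranges: [-3.1, 3.1], [-0.76, 2.03], [0.27, 2.55], [-1.08, 4.22], [0.17, 2.65], [-2.57, 2.57]. Speed limits (rad/s): [2.79, 2.79, 3.14, 3.14, 3.14, 3.14].

## Interface

Orientations are given as [roll, pitch, yaw] about the fixed x, y, z axes, in that order (R = Rz(yaw) Ry(pitch) Rx(roll)).
In Python, from bench import robot gives the robot as it stands.
- The arm moves only by the tool carry_out, never from a script. Its argument "steps" is a list of rows, each a list of 3 entries, a list of its own where there are three numbers: the shift along the tool's x, y, z in m, then the turn about the tool's z in units of 10 degrees (1.0 is 10 degrees), then the closure, from -1 (fully open) to 1 (shut). In form: [[[tx, ty, tz], roll, jaw], ...]. A call has 1 to 10 rows; each row is the pose to reach, as a shift and turn from the pose commanded when the call began, along the tool's axes at that moment; what a row does not reach only later rows make up. A row lasts 1/8 s, in which the tool goes at most 62.5 mm and 10.7 degrees, less where a joint would pass 70% of its speed; a pose out of reach is approached as far as the arm can. A call with a gripper value outside its range is refused whole. The fingers move at their own pace and stop on an object; the grip force is fixed at half the most. Time passes only in rows, so rows that repeat a pose let the fingers close. It gives the time, the measured TCP pose, the force, the opening and the grip force at its end, in the units of the state.
- robot.get_obs(): the state, without advancing time (a new reading comes with each control period).
- robot.snapshot(name): name is "scene" or "top" or "wrist"; returns a dict with "image" (400x640x3 uint8, red, green, blue), "z_map" (400x640 float32, m along the optical axis (not along the pixel's ray), 0 where there is no reading), "mtx" (3x3 intrinsics, pixels), "R" (3x3) and "t" (3): a world point X has camera coordinates R X + t. Camera axes: x right, y down, z forward; pixel columns grow to the right and rows downward; lengths in m; the calibration is good to about 2 mm. A picture is of the moment at which its call begins.
- robot.close_job(): hands the job in; it is judged then, once.
The state is a dict: "time": time; "joint_positions": joint angles; "qvel": joint speeds; "joint_torque": joint torques, N m; "tool_pos": TCP position; "ee_rot": TCP orientation; "wrist_force": force on the tool from outside, world axes, zero at the start; "wrist_torque": the same for the moment, N m; "width": finger opening in m; "finger_force": force on a finger pad.
Only numpy, scipy, OpenCV 4.12 (cv2) and the standard library are available. Lean on these libraries where they do the work, as an engineer would, in place of code of your own. Each camera call takes 0.05 s, during which the arm holds its last target. There are 200 camera calls.

## Task

Make the paper unwinder on the bench ready for its next roll. Turn the reset knobs of both footage counters anticlockwise, fully back to their zero stops, and thread all the loose white reducing rings onto the upright spindle in order of size, the widest at the bottom and the narrowest on top, lying flat on one another; hold the rings gently, for they are soft. Only when both counters are at zero and the rings are all on, swing the drive lever in front of the spindle from the left all the way over to the right; leave the other things on the bench where they are.

Things in the scene. Friction and masses are not known exactly. Their poses are not given: they have to be found in the camera images.
- unwinder: grey steel plate fixed to the bench, 270 mm along y, 10 mm thick, with spindle, counters and lever. Origin under the spindle, at bench height; x away from the robot (turned 0.47 to 0.68 rad clockwise, so that it faces the robot), y to the left, z up. The counters are two grey drums 72 mm across, centred 95 mm to left and right (+y, -y) of the spindle, their dials 46 mm above the bench
- spindle_seat (a point): foot of the upright steel spindle: centre of the 72 mm dark steel flange on which the lowest ring lies, 14 mm above the bench
- spindle_tip (a point): tip of the spindle, 80 mm above its foot; the spindle is 10 mm thick, the last 7 mm tapered
- left_bar (a point): centre of the grip bar of the left counter's reset knob, on the upright turning axis, 70 mm above the bench, +95 mm along the unwinder's y from the spindle. Bar 46 mm long, 12 thick, 26 high (57 to 83 mm above the bench) on a 46 mm disc, with a pointer at one end over a white dial with ticks. z up, x along the bar towards the pointer (turns with the knob)
- right_bar (a point): centre of the grip bar of the right counter's reset knob, on the upright turning axis, 70 mm above the bench, -95 mm along the unwinder's y from the spindle. Bar 46 mm long, 12 thick, 26 high (57 to 83 mm above the bench) on a 46 mm disc, with a pointer at one end over a white dial with ticks. z up, x along the bar towards the pointer (turns with the knob)
- left_reset (a joint): angle of the left reset knob: 0 at its hard zero stop, where the pointer points along the unwinder's +x (away from the robot) beside a small steel pin; it grows clockwise seen from above, up to 4.2 rad, so turn it anticlockwise to bring it back. Starts between 1.2 and 3.6 rad; friction 0.05 N m, no spring: it stays where it is left
- right_reset (a joint): angle of the right reset knob; all as for the left
- drive_lever (a joint): angle of the drive lever, 0 to 1.2 rad (hard stops). It pivots about the unwinder's x axis, 85 mm in front (-x) of the spindle, 30 mm above the bench; at 0 it leans 0.6 rad to the left (+y), at 1.2 as much to the right (-y). Friction 0.07 N m, no spring: it stays where it is left. Starts between 0 and 0.15 rad
- lever_ball (a point): centre of the 18 mm black ball on the end of the drive lever, 56 mm from its pivot (76 mm above the bench at either end of travel, 86 mm in the middle); the stem under it is 8 mm thick
- ring_60_mid (a point): centre (half-way up, on its axis) of a plain white plastic ring of 60 mm outside diameter, bore 18 mm, 17 mm thick, 30 to 75 g, lying flat at the start; z is its axis. There may be rings of 60, 50, 40 and 30 mm; three or all four are present. Soft: the finger forces on it must total under 50 N (about 25 N at each finger); 8 N a finger holds it
- ring_50_mid (a point): centre (half-way up, on its axis) of a plain white plastic ring of 50 mm outside diameter, bore 18 mm, 17 mm thick, 30 to 75 g, lying flat at the start; z is its axis. There may be rings of 60, 50, 40 and 30 mm; three or all four are present. Soft: the finger forces on it must total under 50 N (about 25 N at each finger); 8 N a finger holds it
- ring_40_mid (a point): centre (half-way up, on its axis) of a plain white plastic ring of 40 mm outside diameter, bore 18 mm, 17 mm thick, 30 to 75 g, lying flat at the start; z is its axis. There may be rings of 60, 50, 40 and 30 mm; three or all four are present. Soft: the finger forces on it must total under 50 N (about 25 N at each finger); 8 N a finger holds it
- ring_30_mid (a point): centre (half-way up, on its axis) of a plain white plastic ring of 30 mm outside diameter, bore 18 mm, 17 mm thick, 30 to 75 g, lying flat at the start; z is its axis. There may be rings of 60, 50, 40 and 30 mm; three or all four are present. Soft: the finger forces on it must total under 50 N (about 25 N at each finger); 8 N a finger holds it
- tape_rolls_hung: yellow tape rolls that hang from the wall, a fixed obstacle: they reach out to x = 0.555 between y = -0.03 and 0.10, at 225 to 346 mm above the bench. Pass clear of them
- kraft_roll: big brown paper roll hung from the wall, a fixed obstacle: it reaches out to x = 0.435 for y over 0.21, at 170 to 370 mm above the bench. Pass clear of it
- mug: a mug with striped sides, 86 mm across, 90 mm high, standing on the bench to the left; not part of the job, leave it. Origin under its centre
- soda_can: a drink can, 66 mm across, 115 mm high, standing on the bench to the right; not part of the job, leave it. Origin under its centre

How it is judged:
By the outcome, as a careful person would: the job done as asked, in the order asked, and still so for the second after the job is handed in, with the robot touching nothing.
Of ring_60, ring_50, ring_40, ring_30 only 3 to 4 are there at a start; the rules pass over those that are not, and their reading is None.
At some moment in a run one of ring_60, ring_50, ring_40, ring_30 may be knocked a few centimetres aside while the robot is not near it.
Once in a run the grip may slacken for a moment while it holds something.
It also fails if it takes over 210 s, if anything falls off the work surface, if the arm or the gripper's body presses on something with over 40 N, if the wrist force passes 120 N, or if a joint passes its speed limit or range.

## Working session

There is one attempt and no reset: what is moved stays moved. The work goes in short steps, Python scripts to look and compute and a tool call to move; the robot and the scene stay as the last step left them, time stands still between calls to the robot, and variables do not carry over. Pictures are saved under pics/ and viewed, at most 14 in all, crops included, and the job is handed in when it is done.

Besides the shell and the picture viewer there is one more tool, called after "Emit:" by a JSON object that holds its "api" and its "payload", one argument or row to a line. carry_out: Moves the arm, as the interface text tells. Its arguments: {"type":"object","properties":{"steps":{"type":"array","items":{"type":"array"}}},"required":["steps"]}

```bash
mkdir -p pics
cat > h.py <<'E'
import numpy as np, cv2
from bench import robot
def save(s,f,crop=None,k=1):
    im=s["image"][:,:,::-1]
    if crop: r0,r1,c0,c1=crop; im=im[r0:r1,c0:c1]
    cv2.imwrite("pics/"+f,cv2.resize(np.ascontiguousarray(im),None,fx=k,fy=k,interpolation=cv2.INTER_CUBIC))
def ray(s,u,v,z):
    "pixel -> world point on plane z"
    C=-s["R"].T@s["t"]; d=s["R"].T@np.linalg.solve(s["mtx"],[u,v,1.])
    return C+d*(z-C[2])/d[2]
def cloud(s):
    h,w=s["z_map"].shape; u,v=np.meshgrid(np.arange(w),np.arange(h))
    Z=s["z_map"]; P=np.stack([(u-s["mtx"][0,2])/s["mtx"][0,0]*Z,(v-s["mtx"][1,2])/s["mtx"][1,1]*Z,Z],-1)
    W=(P-s["t"])@s["R"]; W[Z==0]=np.nan; return W
def proj(s,X):
    p=s["mtx"]@(s["R"]@np.array(X)+s["t"]); return p[:2]/p[2]
E
python3 - <<'E'
from h import *
for n in("top","scene"):
    s=robot.snapshot(n); save(s,n+"0.png"); np.savez(n+"0.npz",**s); print(n,-s["R"].T@s["t"],s["R"][2],s["mtx"][0,0])
o=robot.get_obs(); print(o)
E
```

```text
top [ 0.39939697 -0.13415438  1.43465408] [ 0.06755959  0.01494168 -0.99760335] 445.0130877026373
scene [-0.18131201  0.80153819  0.72489968] [ 0.53105632 -0.73094048 -0.42860846] 400.6577848468513
{'time': 0.1, 'joint_positions': array([-1.32109156e+00,  8.78847289e-02,  1.37208034e+00, -1.12253523e-05,
        1.68360417e+00, -1.03095026e-01]), 'qvel': array([-0.00023272, -0.0002019 , -0.00259645,  0.00092178,  0.00081374,
        0.00013252]), 'joint_torque': array([ 1.36649600e-03, -3.41253090e+01, -3.03301191e+01,  7.19387317e-02,
        3.04108439e-02, -1.02081799e-04]), 'tool_pos': array([ 0.1899124 , -0.51564966,  0.2044308 ]), 'ee_rot': array([-3.13962542e+00, -1.92317200e-04,  3.52798352e-01]), 'wrist_force': array([-0.36839474,  0.67884369,  0.29716393]), 'wrist_torque': array([ 0.037848  , -0.09095305, -0.00372653]), 'finger_force': 0.0, 'width': 0.09407654271796234}
```

View pics/top0.png

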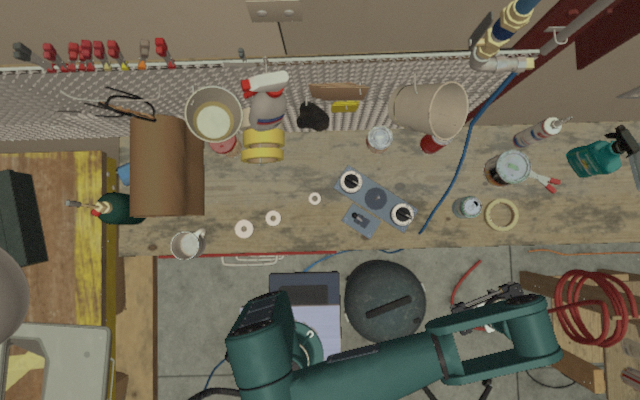

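View pics/scene0.png

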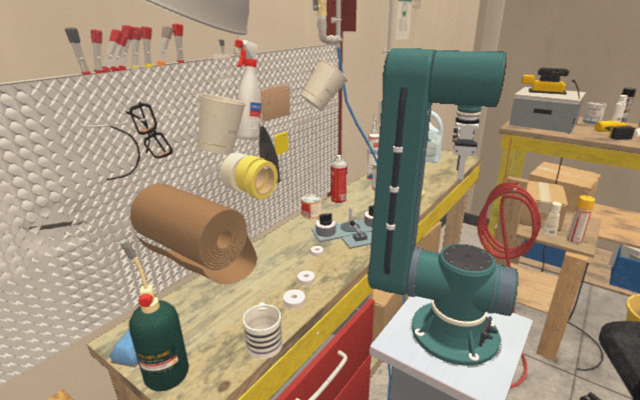

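The top view shows three white rings at about (244,229), (273,218) and (315,198). The unwinder's spindle is at (376,198), its drums at (350,181) and (402,214), and the lever at (360,217).

Run:
```python
from h import *
s=dict(np.load("top0.npz")); save(s,"crop0.png",(150,250,230,430),4)
hsv=cv2.cvtColor(s["image"],cv2.COLOR_RGB2HSV); W=cloud(s)
m=((hsv[...,1]<45)&(hsv[...,2]>150)).astype(np.uint8); m[:140]=0; m[250:]=0
n,l,st,c=cv2.connectedComponentsWithStats(m)
for i in range(1,n):
    if st[i,4]>15 and 130<c[i,0]<560:
        x,y,w,h,a=st[i]; p=ray(s,x+w/2-.5,y+h/2-.5,.017); d=np.abs(ray(s,x+w-.5,y,.017)-ray(s,x-.5,y,.017))
        print((x,y,w,h,a),p.round(3),"d",d.round(3).max(),"z",np.nanmedian(W[l==i][:,2]).round(3))
for u,v,z in((376,198,.014),(350,181,.046),(402,214,.046)): print(ray(s,u,v,z).round(3))
```

```text
(np.int32(370), np.int32(140), np.int32(20), np.int32(8), np.int32(119)) [ 0.659 -0.305  0.017] d 0.064 z 0.072
(np.int32(497), np.int32(152), np.int32(29), np.int32(30), np.int32(536)) [ 0.572 -0.72   0.017] d 0.092 z 0.114
(np.int32(341), np.int32(171), np.int32(21), np.int32(21), np.int32(192)) [ 0.541 -0.21   0.017] d 0.067 z 0.046
(np.int32(529), np.int32(170), np.int32(21), np.int32(15), np.int32(118)) [ 0.536 -0.806  0.017] d 0.066 z 0.016
(np.int32(308), np.int32(192), np.int32(13), np.int32(13), np.int32(106)) [ 0.49  -0.09   0.017] d 0.042 z 0.015
(np.int32(464), np.int32(199), np.int32(16), np.int32(16), np.int32(164)) [ 0.448 -0.588  0.017] d 0.05 z 0.111
(np.int32(392), np.int32(203), np.int32(22), np.int32(23), np.int32(190)) [ 0.431 -0.369  0.017] d 0.07 z 0.046
(np.int32(265), np.int32(210), np.int32(16), np.int32(16), np.int32(177)) [0.432 0.044 0.017] d 0.051 z 0.016
(np.int32(234), np.int32(219), np.int32(20), np.int32(19), np.int32(258)) [0.401 0.137 0.017] d 0.064 z 0.016
(np.int32(181), np.int32(229), np.int32(24), np.int32(21), np.int32(316)) [0.371 0.301 0.017] d 0.077 z 0.009
[ 0.484 -0.288  0.014]
[ 0.538 -0.205  0.046]
[ 0.43  -0.363  0.046]
```

View pics/crop0.png

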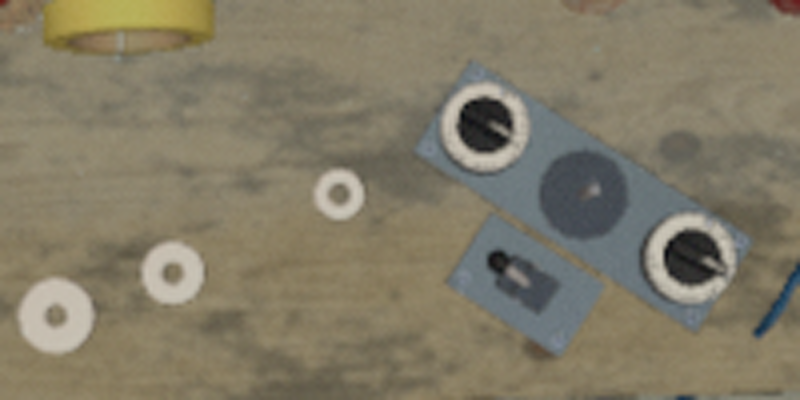

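```bash
cat >> h.py <<'E'
def plan(x,y,z,yaw=None):
    o=robot.get_obs(); p=o["tool_pos"]; a=o["ee_rot"][2]; 
    R=cv2.Rodrigues(np.array([0,0,a]))[0]@np.diag([1,-1,-1.])
    sh=R.T@(np.array([x,y,z])-p); r=0 if yaw is None else -np.degrees((yaw-a+np.pi)%(2*np.pi)-np.pi)/10
    print("shift",sh.round(4),"roll",round(r,2),"| at",p.round(4),"yaw",round(a,3),"w",round(o["width"],4),"F",round(o["finger_force"],2),"wf",o["wrist_force"].round(1),"q6",round(o["joint_positions"][5],2),"t",round(o["time"],1))
E
python3 -c "
from h import *
plan(.42,-.29,.30,1.0)"
```

```text
shift [ 0.2939 -0.1323 -0.0956] roll -3.71 | at [ 0.1899 -0.5156  0.2044] yaw 0.353 w 0.0941 F 0.0 wf [-0.4  0.7  0.3] q6 -0.1 t 0.1
```

Emit:
{"api": "carry_out", "payload": {
  "steps": [
    [[0.05, -0.022, -0.03], -0.6, -1],
    [[0.1, -0.044, -0.06], -1.2, -1],
    [[0.15, -0.066, -0.09], -1.8, -1],
    [[0.2, -0.09, -0.0956], -2.4, -1],
    [[0.25, -0.112, -0.0956], -3.0, -1],
    [[0.294, -0.132, -0.0956], -3.7, -1],
    [[0.294, -0.132, -0.0956], -3.7, -1],
    [[0.294, -0.132, -0.0956], -3.7, -1],
    [[0.294, -0.132, -0.0956], -3.7, -1]
  ]
}}

```text
time: 1.23
tool_pos: [0.4194, -0.2917, 0.3008]
ee_rot: [-3.141, 0.0, 0.996]
wrist_force: [0.7, 0.5, 0.1]
width: 0.0939
finger_force: 0.0
```

Run:
```python
from h import *
s=robot.snapshot("wrist"); save(s,"w1.png"); np.savez("w1.npz",**s); print(-s["R"].T@s["t"],s["R"][2],s["mtx"][0,0]); plan(.42,-.29,.30,1.0)
for X in((.5399,-.207,.046),(.43,-.365,.046),(.485,-.287,.014)): print(proj(s,X).round(0))
```

```text
[ 0.46037171 -0.22709194  0.4807235 ] [-0.14500067 -0.2231553  -0.96393803] 287.09535946490894
shift [ 0.0017 -0.0005  0.001 ] roll -0.02 | at [ 0.4195 -0.2917  0.301 ] yaw 0.996 w 0.0941 F 0.0 wf [-0.6  0.   0.5] q6 -0.14 t 1.3
[360.  78.]
[351. 209.]
[353. 146.]
```

View pics/w1.png

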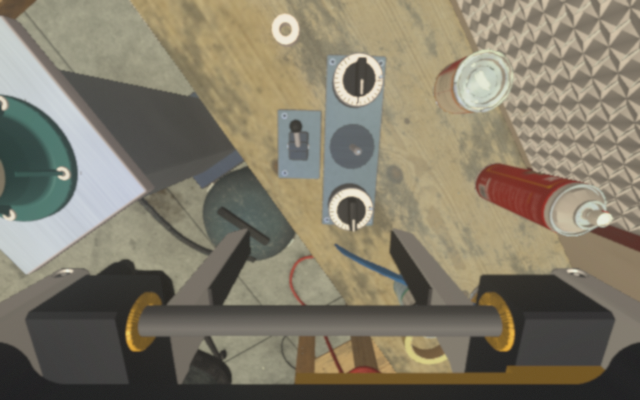

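Run:
```python
from h import *
s=dict(np.load("w1.npz")); save(s,"c1.png",(45,240,270,400),4.1/1.3)
s=dict(np.load("w1.npz")); im=s["image"]; 
a=im[45:115,325:395,::-1]; b=im[175:245,315:385,::-1]
cv2.imwrite("pics/c2.png",cv2.resize(np.hstack([a,b]),None,fx=5.5,fy=5.5,interpolation=cv2.INTER_CUBIC))
hsv=cv2.cvtColor(im,cv2.COLOR_RGB2HSV); m=((hsv[...,1]<60)&(hsv[...,2]>130)).astype(np.uint8)
for (u,v) in((360,78),(351,209)):
    mm=np.zeros_like(m); mm[v-28:v+28,u-28:u+28]=m[v-28:v+28,u-28:u+28]
    cs,_=cv2.findContours(mm,cv2.RETR_EXTERNAL,cv2.CHAIN_APPROX_NONE); c=max(cs,key=cv2.contourArea)
    e=cv2.fitEllipse(cv2.convexHull(c)); print(e, ray(s,*e[0],.046).round(4), e[1][0]/287*.43)
```

```text
((362.3115234375, 77.56776428222656), (60.30817794799805, 76.59786987304688), 134.25436401367188) [ 0.5432 -0.2088  0.046 ] 0.09035720040989254
((348.29742431640625, 200.68930053710938), (61.47328567504883, 69.46597290039062), 82.58636474609375) [ 0.4334 -0.3511  0.046 ] 0.09210283219606619
```

View pics/c2.png

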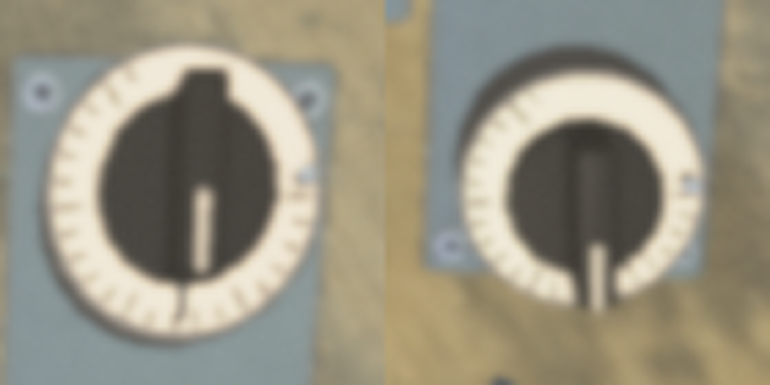

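Run:
```python
from h import *
s=dict(np.load("w1.npz"))
f=lambda c,o,z:ray(s,(c[0]+.5)/5.5-.5+o[0],(c[1]+.5)/5.5-.5+o[1],z)
L=(325,45);Rr=(245,175)
for o,c,p in((L,(183,190),[(205,190),(201,270)]),(Rr,(583,190),[(588,150),(598,305)])):
    a,b=[f(q,o,.083) for q in p]; d=b-a
    print("dial",f(c,o,.046).round(4),"line",a.round(4),b.round(4),"ang",np.arctan2(d[1],d[0]).round(3))
print("L bar mid",f(((205+200)/2,(70+275)/2),L,.083))
a=f((183,190),L,.046)-f((583,190),Rr,.046); print("theta",np.arctan2(a[1],a[0])-np.pi/2, np.linalg.norm(a))
```

```text
dial [ 0.537  -0.2072  0.046 ] line [ 0.5348 -0.2117  0.083 ] [ 0.525  -0.2263  0.083 ] ang -2.16
dial [ 0.4292 -0.3649  0.046 ] line [ 0.4386 -0.3445  0.083 ] [ 0.4184 -0.383   0.083 ] ang -2.054
L bar mid [ 0.53619673 -0.20810157  0.083     ]
theta -0.5994539469670903 0.19101577337068185
```

```bash
python3 -c "
from h import *
plan(.537,-.2075,.064,.98)"
```

```text
shift [0.1346 0.0529 0.237 ] roll 0.09 | at [ 0.4195 -0.2917  0.301 ] yaw 0.996 w 0.0941 F 0.0 wf [-0.6  0.   0.5] q6 -0.14 t 1.3
```

Emit:
{"api": "carry_out", "payload": {
  "steps": [
    [[0.045, 0.018, 0.02], 0, -0.5],
    [[0.09, 0.035, 0.06], 0.1, -0.2],
    [[0.1346, 0.053, 0.1], 0.1, 0.2],
    [[0.1346, 0.053, 0.15], 0.1, 0.2],
    [[0.1346, 0.053, 0.18], 0.1, 0.2],
    [[0.1346, 0.053, 0.21], 0.1, 0.2],
    [[0.1346, 0.053, 0.237], 0.1, 0.2],
    [[0.1346, 0.053, 0.237], 0.1, 0.2]
  ]
}}

```text
time: 2.28
tool_pos: [0.5354, -0.2064, 0.0613]
ee_rot: [-3.136, 0.001, 0.979]
wrist_force: [0.2, 0.3, 0.6]
width: 0.0375
finger_force: 0.0
```

Emit:
{"api": "carry_out", "payload": {
  "steps": [
    [[0, 0, 0], 0, 0.6],
    [[0, 0, 0], 0, 0.7],
    [[0, 0, 0], 0, 0.74],
    [[0, 0, 0], 0, 0.76],
    [[0, 0, 0], 0, 0.76]
  ]
}}

```text
time: 2.9
tool_pos: [0.5385, -0.2066, 0.0653]
ee_rot: [3.139, -0.0, 0.981]
wrist_force: [0.1, -1.1, 3.7]
width: 0.0122
finger_force: 23.2
```

Emit:
{"api": "carry_out", "payload": {
  "steps": [
    [[0, 0, 0], -0.8, 0.8],
    [[0, 0, 0], -1.7, 0.8],
    [[0, 0, 0], -2.6, 0.8],
    [[0, 0, 0], -3.5, 0.8],
    [[0, 0, 0], -4.4, 0.8],
    [[0, 0, 0], -5.3, 0.8],
    [[0, 0, 0], -6.2, 0.8],
    [[0, 0, 0], -7.1, 0.8],
    [[0, 0, 0], -7.8, 0.8],
    [[0, 0, 0], -8.2, 0.8]
  ]
}}

```text
time: 4.15
tool_pos: [0.5372, -0.2068, 0.0653]
ee_rot: [-3.14, 0.0, 2.415]
wrist_force: [-3.5, -0.4, 5.8]
width: 0.0115
finger_force: 30.0
```

```bash
python3 -c "
from h import *
plan(.537,-.2075,.064,2.54);print(robot.get_obs()['wrist_torque'])"
```

```text
shift [-0.0003 -0.0007  0.0013] roll -0.72 | at [ 0.5372 -0.2068  0.0653] yaw 2.415 w 0.0115 F 30.0 wf [-3.5 -0.4  5.8] q6 -1.31 t 4.2
[-0.16011745  0.47392591 -0.06046995]
```

Emit:
{"api": "carry_out", "payload": {
  "steps": [
    [[0, 0, 0], -0.3, 0.8],
    [[0, 0, 0], -0.6, 0.8],
    [[0, 0, 0], -0.8, 0.8],
    [[0, 0, 0], -1.0, 0.8],
    [[0, 0, 0], -1.1, 0.8],
    [[0, 0, 0], -1.1, 0.8]
  ]
}}

```text
time: 4.9
tool_pos: [0.5371, -0.2069, 0.0653]
ee_rot: [-3.14, -0.0, 2.602]
wrist_force: [-3.3, -1.2, 5.7]
width: 0.0121
finger_force: 31.1
```

```bash
python3 -c "
from h import *
plan(.537,-.2075,.064,2.54);print(robot.get_obs()['wrist_torque'])"
```

```text
shift [-0.0002 -0.0005  0.0013] roll 0.36 | at [ 0.5371 -0.2069  0.0653] yaw 2.602 w 0.0121 F 31.14 wf [-3.3 -1.2  5.7] q6 -1.5 t 4.9
[-0.04088322  0.46040125 -0.61658337]
```

Emit:
{"api": "carry_out", "payload": {
  "steps": [
    [[0, 0, 0], -0.3, 0.8],
    [[0, 0, 0], -0.3, 0.8],
    [[0, 0, 0], -0.3, 0.6],
    [[0, 0, 0], -0.3, 0.2],
    [[0, 0, 0], -0.3, 0.2],
    [[0, 0, -0.04], -0.3, 0.2],
    [[0, 0, -0.08], -0.3, 0.2],
    [[0, 0, -0.08], -0.3, 0.2],
    [[0, 0, -0.08], -0.3, 0.2]
  ]
}}

```text
time: 6.02
tool_pos: [0.5373, -0.2059, 0.1429]
ee_rot: [-3.142, -0.002, 2.657]
wrist_force: [0.5, 0.6, -0.3]
width: 0.0373
finger_force: 0.0
```

```bash
python3 -c "
from h import *
plan(.4295,-.365,.064,1.09)"
```

```text
shift [ 0.0213 -0.191   0.0789] roll 8.98 | at [ 0.5373 -0.2059  0.1429] yaw 2.657 w 0.0373 F 0.0 wf [ 0.5  0.6 -0.3] q6 -1.55 t 6.0
```

Emit:
{"api": "carry_out", "payload": {
  "steps": [
    [[0.002, -0.02, 0], 1, 0.2],
    [[0.005, -0.045, 0], 2, 0.2],
    [[0.007, -0.07, 0], 3, 0.2],
    [[0.01, -0.095, 0], 4, 0.2],
    [[0.012, -0.12, 0], 5, 0.2],
    [[0.015, -0.145, 0], 6, 0.2],
    [[0.02, -0.17, 0], 7, 0.2],
    [[0.0213, -0.191, 0], 8, 0.2],
    [[0.0213, -0.191, 0], 9, 0.2],
    [[0.0213, -0.191, 0.02], 9, 0.2]
  ]
}}

```text
time: 7.28
tool_pos: [0.4296, -0.3656, 0.123]
ee_rot: [-3.141, -0.0, 1.084]
wrist_force: [-0.2, 0.1, 0.4]
width: 0.0378
finger_force: 0.0
```

```bash
python3 -c "
from h import *
plan(.4295,-.365,.064,1.09)"
```

```text
shift [ 0.0005 -0.0004  0.059 ] roll -0.03 | at [ 0.4296 -0.3656  0.123 ] yaw 1.084 w 0.0378 F 0.0 wf [-0.2  0.1  0.4] q6 -0.32 t 7.3
```

Descend, grip, turn, then push onto the stop.

Emit:
{"api": "carry_out", "payload": {
  "steps": [
    [[0, 0, 0.03], 0, 0.2],
    [[0, 0, 0.058], 0, 0.2],
    [[0, 0, 0.058], 0, 0.2],
    [[0, 0, 0.058], 0, 0.6],
    [[0, 0, 0.058], 0, 0.7],
    [[0, 0, 0.058], 0, 0.76],
    [[0, 0, 0.058], 0, 0.8],
    [[0, 0, 0.058], 0, 0.8]
  ]
}}

```text
time: 8.28
tool_pos: [0.4297, -0.3655, 0.0673]
ee_rot: [3.141, 0.001, 1.086]
wrist_force: [-3.8, 1.5, 5.6]
width: 0.0116
finger_force: 29.8
```

Emit:
{"api": "carry_out", "payload": {
  "steps": [
    [[0, 0, 0], -0.8, 0.8],
    [[0, 0, 0], -1.7, 0.8],
    [[0, 0, 0], -2.6, 0.8],
    [[0, 0, 0], -3.5, 0.8],
    [[0, 0, 0], -4.4, 0.8],
    [[0, 0, 0], -5.3, 0.8],
    [[0, 0, 0], -6.2, 0.8],
    [[0, 0, 0], -7.0, 0.8],
    [[0, 0, 0], -7.5, 0.8],
    [[0, 0, 0], -7.8, 0.8]
  ]
}}

```text
time: 9.52
tool_pos: [0.4314, -0.3651, 0.0673]
ee_rot: [3.14, 0.003, 2.449]
wrist_force: [1.0, 2.3, 4.4]
width: 0.0119
finger_force: 29.8
```

Emit:
{"api": "carry_out", "payload": {
  "steps": [
    [[0, 0, 0], -0.3, 0.8],
    [[0, 0, 0], -0.6, 0.8],
    [[0, 0, 0], -0.8, 0.8],
    [[0, 0, 0], -0.9, 0.8],
    [[0, 0, 0], -1.0, 0.8],
    [[0, 0, 0], -1.0, 0.8]
  ]
}}

```text
time: 10.28
tool_pos: [0.4315, -0.3651, 0.0673]
ee_rot: [3.14, 0.003, 2.621]
wrist_force: [2.0, 3.3, 5.2]
width: 0.0124
finger_force: 30.5
```

```bash
python3 -c "
from h import *
plan(.4295,-.365,.064,2.54);print(robot.get_obs()['wrist_torque'])"
```

```text
shift [ 0.0017 -0.0009  0.0033] roll 0.46 | at [ 0.4315 -0.3651  0.0673] yaw 2.621 w 0.0124 F 30.47 wf [2.  3.3 5.2] q6 -1.86 t 10.3
[ 0.68875144 -0.56884588 -0.4683497 ]
```

Emit:
{"api": "carry_out", "payload": {
  "steps": [
    [[0, 0, 0], -0.4, 0.8],
    [[0, 0, 0], -0.4, 0.8],
    [[0, 0, 0], -0.4, 0.6],
    [[0, 0, 0], -0.4, 0.2],
    [[0, 0, 0], -0.4, 0.2],
    [[0, 0, -0.04], -0.4, 0.2],
    [[0, 0, -0.09], -0.4, 0.2],
    [[0, 0, -0.15], -0.4, -0.2],
    [[0, 0, -0.15], 0.6, -0.5],
    [[0, 0, -0.15], 1, -1]
  ]
}}

```text
time: 11.52
tool_pos: [0.43, -0.3659, 0.2171]
ee_rot: [-3.141, 0.002, 2.444]
wrist_force: [0.3, -0.2, -0.8]
width: 0.0642
finger_force: 0.0
```

```bash
python3 -c "
from h import *
plan(.34,.06,.22,.45)"
```

```text
shift [ 0.3425  0.2686 -0.0029] roll 11.43 | at [ 0.43   -0.3659  0.2171] yaw 2.444 w 0.0642 F 0.0 wf [ 0.3 -0.2 -0.8] q6 -1.68 t 11.5
```

Emit:
{"api": "carry_out", "payload": {
  "steps": [
    [[0.035, 0.027, 0], 1, -1],
    [[0.07, 0.054, 0], 2, -1],
    [[0.105, 0.081, 0], 3, -1],
    [[0.14, 0.108, 0], 4, -1],
    [[0.175, 0.135, 0], 5, -1],
    [[0.21, 0.162, 0], 6, -1],
    [[0.245, 0.19, 0], 7, -1],
    [[0.28, 0.217, 0], 8, -1],
    [[0.315, 0.244, 0], 9, -1],
    [[0.3425, 0.2686, -0.003], 10, -1]
  ]
}}

```text
time: 12.78
tool_pos: [0.3387, 0.0573, 0.2185]
ee_rot: [3.141, 0.0, 0.719]
wrist_force: [0.8, 0.2, -0.1]
width: 0.0941
finger_force: 0.0
```

Emit:
{"api": "carry_out", "payload": {
  "steps": [
    [[0, 0, 0], 1, -1],
    [[0, 0, 0], 1.4, -1],
    [[0, 0, 0], 1.4, -1],
    [[0, 0, 0], 1.4, -1]
  ]
}}

```text
time: 13.28
tool_pos: [0.3394, 0.0561, 0.2186]
ee_rot: [3.141, 0.0, 0.481]
wrist_force: [0.0, 0.0, -0.1]
width: 0.0942
finger_force: 0.0
```

```bash
cat >> h.py <<'E'
def rings(s,zt=.017,lo=.025,hi=.066,box=None):
    "white discs lying with top at zt: centre, diameter (outer contour at the top face)"
    hsv=cv2.cvtColor(s["image"],cv2.COLOR_RGB2HSV); W=cloud(s); out=[]
    m=((hsv[...,1]<60)&(hsv[...,2]>130)).astype(np.uint8)
    m[~(np.abs(W[...,2]-zt)<.008)]=0
    m=cv2.morphologyEx(m,cv2.MORPH_OPEN,np.ones((3,3),np.uint8))
    cs,_=cv2.findContours(m,cv2.RETR_EXTERNAL,cv2.CHAIN_APPROX_NONE)
    for c in cs:
        if len(c)<20: continue
        P=np.array([ray(s,*q,zt) for q in cv2.convexHull(c)[:,0].astype(float)])
        (x,y),r=cv2.minEnclosingCircle(P[:,:2].astype(np.float32))
        A=cv2.contourArea(P[:,:2].astype(np.float32))
        if lo<2*r<hi+.01 and A>.75*np.pi*r*r: out.append((round(x,4),round(y,4),round(2*r,4),c[:,0].mean(0).round(0).tolist()))
    return out
E
python3 - <<'E'
from h import *
plan(.34,.06,.22,.45)
s=robot.snapshot("wrist"); save(s,"w2.png"); print(rings(s))
t=robot.snapshot("top"); print("top",rings(t)); save(t,"t2.png",(160,235,330,430),7)
E
```

```text
shift [ 0.0024 -0.0032 -0.0014] roll 0.18 | at [0.3394 0.0561 0.2186] yaw 0.481 w 0.0942 F 0.0 wf [ 0.   0.  -0.1] q6 1.09 t 13.3
[(0.4879, -0.0888, 0.0428, [473.0, 131.0]), (0.4294, 0.044, 0.0497, [361.0, 124.0]), (0.3983, 0.137, 0.0596, [285.0, 111.0])]
top [(0.3985, 0.1359, 0.0595, [244.0, 229.0]), (0.4299, 0.0425, 0.0496, [273.0, 218.0]), (0.4885, -0.0914, 0.0388, [315.0, 199.0])]
```

View pics/w2.png

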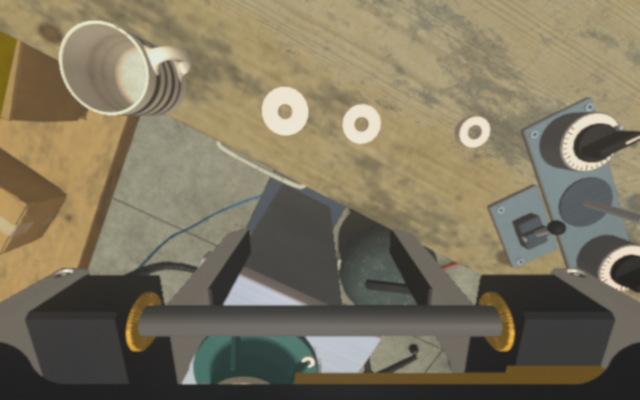

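View pics/t2.png

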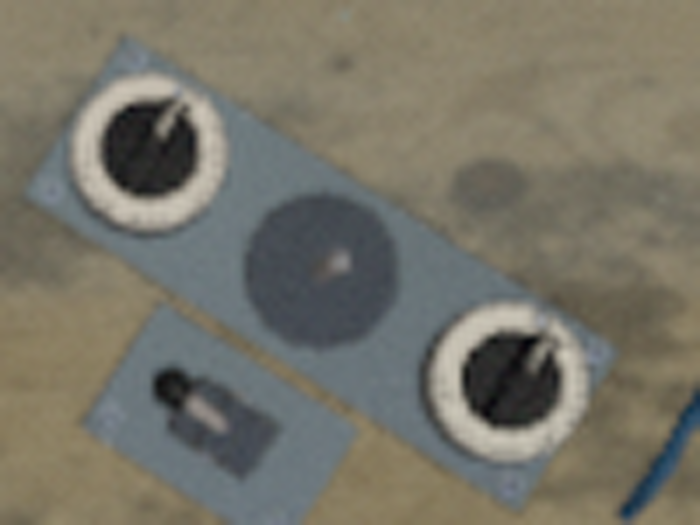

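Both pointers now stand at right angles to the plate, on their pins. The three rings, measured alike in two views, are at (285,111), (361,124) and (473,131), and no fourth is in sight.

Run:
```python
from h import *
plan(.3983,.1365,.005,.48)
s=robot.snapshot("top"); im=s["image"]; W=cloud(s)
g=cv2.cvtColor(im,cv2.COLOR_RGB2HSV); u0,v0=proj(s,[.484,-.286,.014]).round(0).astype(int)
m=np.zeros(g.shape[:2],np.uint8); r=13; m[v0-r:v0+r,u0-r:u0+r]=(g[v0-r:v0+r,u0-r:u0+r,2]<103)
cs,_=cv2.findContours(m,cv2.RETR_EXTERNAL,cv2.CHAIN_APPROX_NONE); c=max(cs,key=cv2.contourArea)
e=cv2.fitEllipse(cv2.convexHull(c)); print(e,ray(s,*e[0],.014).round(4), ray(s,371+0,198,.014)[1]-ray(s,371+e[1][0],198,.014)[1])
```

```text
shift [ 0.0894 -0.0441  0.2137] roll 0.0 | at [0.3394 0.0561 0.2187] yaw 0.481 w 0.0938 F 0.0 wf [ 0.6 -0.8 -0.1] q6 1.09 t 13.4
((375.4927978515625, 198.18533325195312), (22.130661010742188, 22.34522819519043), 114.73013305664062) [ 0.4839 -0.2861  0.014 ] 0.07045095341288232
```

Emit:
{"api": "carry_out", "payload": {
  "steps": [
    [[0.045, -0.022, 0.03], 0, -1],
    [[0.0894, -0.0441, 0.07], 0, -1],
    [[0.0894, -0.0441, 0.12], 0, -1],
    [[0.0894, -0.0441, 0.17], 0, -1],
    [[0.0894, -0.0441, 0.2], 0, -1],
    [[0.0894, -0.0441, 0.2137], 0, -1],
    [[0.0894, -0.0441, 0.2137], 0, -0.7],
    [[0.0894, -0.0441, 0.2137], 0, -0.5],
    [[0.0894, -0.0441, 0.2137], 0, -0.35]
  ]
}}

```text
time: 14.55
tool_pos: [0.3997, 0.1369, 0.0066]
ee_rot: [3.141, -0.003, 0.48]
wrist_force: [-0.7, 0.5, 0.3]
width: 0.0672
finger_force: 0.0
```

Emit:
{"api": "carry_out", "payload": {
  "steps": [
    [[0, 0, 0], 0, -0.3],
    [[0, 0, 0], 0, -0.28],
    [[0, 0, 0], 0, -0.27],
    [[0, 0, 0], 0, -0.265]
  ]
}}

```text
time: 15.05
tool_pos: [0.3989, 0.1369, 0.0058]
ee_rot: [3.141, -0.001, 0.48]
wrist_force: [-1.5, 0.7, 5.4]
width: 0.0601
finger_force: 16.2
```

Emit:
{"api": "carry_out", "payload": {
  "steps": [
    [[0, 0, 0], 0, -0.267],
    [[0, 0, -0.02], 0, -0.267],
    [[0, 0, -0.05], 0, -0.267],
    [[0, 0, -0.09], 0, -0.267],
    [[0, 0, -0.13], 0, -0.267],
    [[0, 0, -0.13], 0, -0.267]
  ]
}}

```text
time: 15.8
tool_pos: [0.4004, 0.137, 0.1379]
ee_rot: [3.139, -0.006, 0.48]
wrist_force: [0.1, 0.4, -0.3]
width: 0.0597
finger_force: 14.6
```

```bash
python3 -c "
from h import *
plan(.4839,-.2861,.136,.97)"
```

```text
shift [-0.1215  0.4138  0.0019] roll -2.81 | at [0.4004 0.137  0.1379] yaw 0.48 w 0.0597 F 14.56 wf [ 0.1  0.4 -0.3] q6 1.29 t 15.8
```

Emit:
{"api": "carry_out", "payload": {
  "steps": [
    [[-0.006, 0.02, 0], -0.3, -0.267],
    [[-0.018, 0.06, 0], -0.7, -0.267],
    [[-0.033, 0.11, 0], -1.1, -0.267],
    [[-0.048, 0.16, 0], -1.5, -0.267],
    [[-0.063, 0.21, 0], -1.9, -0.267],
    [[-0.078, 0.26, 0], -2.3, -0.267],
    [[-0.093, 0.31, 0], -2.7, -0.267],
    [[-0.106, 0.36, 0], -2.8, -0.267],
    [[-0.117, 0.398, 0], -2.8, -0.267],
    [[-0.1215, 0.4138, 0.002], -2.8, -0.267]
  ]
}}

```text
time: 17.05
tool_pos: [0.4808, -0.2876, 0.1302]
ee_rot: [-3.137, 0.0, 0.967]
wrist_force: [0.7, -0.3, -1.0]
width: 0.06
finger_force: 14.6
```

Emit:
{"api": "carry_out", "payload": {
  "steps": [
    [[0, 0, 0], 0, -0.267],
    [[0, 0, 0], 0, -0.267]
  ]
}}

```text
time: 17.3
tool_pos: [0.4815, -0.2848, 0.1325]
ee_rot: [-3.14, -0.001, 0.97]
wrist_force: [-0.7, -0.1, -1.0]
width: 0.0597
finger_force: 14.6
```

Run:
```python
from h import *
plan(.4839,-.2861,.024,.97)
s=robot.snapshot("wrist"); save(s,"w3.png")
t=robot.snapshot("top"); z=.132+.017-.006; print(rings(t,z),rings(t))
for n,x in(("tip",(.4839,-.2861,.094)),("seat",(.4839,-.2861,.014))): print(n,proj(s,x))
```

```text
shift [0.0003 0.0027 0.1085] roll 0.0 | at [ 0.4815 -0.2848  0.1325] yaw 0.97 w 0.0597 F 14.56 wf [-0.7 -0.1 -1. ] q6 -0.04 t 17.3
[] [(0.43, 0.0425, 0.0498, [273.0, 218.0]), (0.4885, -0.0914, 0.0388, [314.0, 199.0])]
tip [324.12138918 220.51835175]
seat [323.12931461 195.95437719]
```

View pics/w3.png

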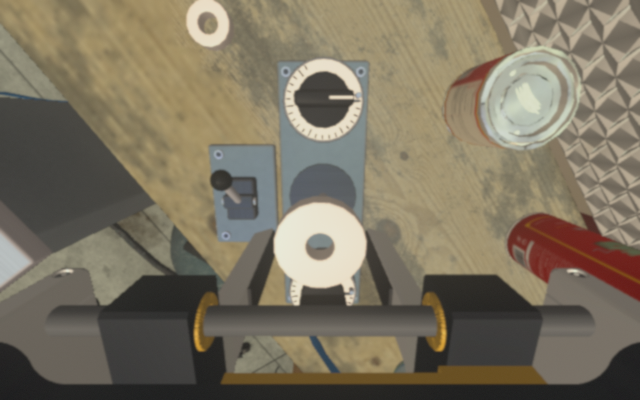

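Ring 60 is in the grip, with its bore at (320,245). The left pointer lies beside its pin, and ring 40 is at (208,22).

```bash
cat >> h.py <<'E'
def held(s,d,z):
    "held ring's outer centre at top height z (white blob nearest the fingers)"
    hsv=cv2.cvtColor(s["image"],cv2.COLOR_RGB2HSV); W=cloud(s)
    m=((hsv[...,1]<60)&(hsv[...,2]>120)&(np.abs(W[...,2]-z)<.006)).astype(np.uint8); m[290:]=0; m[:,:230]=0; m[:,410:]=0
    m=cv2.morphologyEx(m,cv2.MORPH_OPEN,np.ones((3,3),np.uint8))
    cs,_=cv2.findContours(m,cv2.RETR_EXTERNAL,cv2.CHAIN_APPROX_NONE); c=max(cs,key=cv2.contourArea)
    P=np.array([ray(s,*q,z) for q in cv2.convexHull(c)[:,0].astype(float)])[:,:2].astype(np.float32)
    (x,y),r=cv2.minEnclosingCircle(P); print("held",x,y,2*r, "zmed",np.median(W[m>0][:,2])); return x,y
E
python3 - <<'E'
from h import *
s=robot.snapshot("wrist"); x,y=held(s,.06,.1435); p=robot.get_obs()["tool_pos"]
plan(p[0]+.4839-x,p[1]-.2861-y,.024,.97); print(ray(s,320,245,.1435))
E
```

```text
held 0.4812956154346466 -0.28375738859176636 0.06159381940960884 zmed 0.1449225090446711
shift [-0.0005  0.0035  0.1094] roll 0.0 | at [ 0.4819 -0.2852  0.1334] yaw 0.971 w 0.0599 F 14.56 wf [ 0.   0.1 -1.4] q6 -0.04 t 17.4
[ 0.48173768 -0.2840256   0.1435    ]
```

Emit:
{"api": "carry_out", "payload": {
  "steps": [
    [[0, 0.003, 0.01], 0, -0.267],
    [[0, 0.003, 0.03], 0, -0.267],
    [[0, 0.003, 0.05], 0, -0.267],
    [[0, 0.003, 0.07], 0, -0.267],
    [[0, 0.003, 0.085], 0, -0.267],
    [[0, 0.003, 0.1], 0, -0.267],
    [[0, 0.003, 0.11], 0, -0.267],
    [[0, 0.003, 0.11], 0, -0.267]
  ]
}}

```text
time: 18.45
tool_pos: [0.4838, -0.2878, 0.0221]
ee_rot: [-3.14, -0.0, 0.969]
wrist_force: [0.1, -0.1, -0.6]
width: 0.0598
finger_force: 14.6
```

Emit:
{"api": "carry_out", "payload": {
  "steps": [
    [[0, 0, 0.001], 0, -0.29],
    [[0, 0, 0.001], 0, -0.35],
    [[0, 0, 0.001], 0, -0.45],
    [[0, 0, 0.001], 0, -0.45],
    [[0, 0, -0.04], 0, -0.45],
    [[0, 0, -0.08], 0, -0.45],
    [[0, 0, -0.13], 0, -0.6],
    [[0, 0, -0.15], 0, -0.6],
    [[0, 0, -0.15], 0, -0.6]
  ]
}}

```text
time: 19.58
tool_pos: [0.4853, -0.2889, 0.1757]
ee_rot: [3.136, 0.0, 0.969]
wrist_force: [-0.1, 1.0, 0.5]
width: 0.0751
finger_force: 0.0
```

Run:
```python
from h import *
s=robot.snapshot("wrist"); save(s,"w4.png"); print("wrist bench",rings(s),"seat",rings(s,.031))
t=robot.snapshot("top"); print("top",rings(t),"seat",rings(t,.031)); plan(.43,.043,.15,.48)
```

```text
wrist bench [(0.4889, -0.0926, 0.0414, [217.0, 35.0])] seat [(0.4833, -0.2866, 0.0602, [317.0, 189.0])]
top [(0.43, 0.0425, 0.0498, [273.0, 218.0]), (0.4885, -0.0914, 0.0388, [315.0, 199.0])] seat []
shift [ 0.2422 -0.2317  0.022 ] roll 2.8 | at [ 0.4839 -0.2879  0.172 ] yaw 0.969 w 0.0752 F 0.0 wf [-0.5 -0.  -1.5] q6 -0.04 t 19.7
```

Emit:
{"api": "carry_out", "payload": {
  "steps": [
    [[0.04, -0.038, 0], 0, -0.6],
    [[0.08, -0.076, 0], 0, -0.6],
    [[0.12, -0.115, 0], 0, -0.6],
    [[0.16, -0.153, 0], 0, -0.6],
    [[0.2, -0.191, 0], 0, -0.6],
    [[0.2422, -0.2317, 0.02], 0, -0.6],
    [[0.2422, -0.2317, 0.06], 0, -0.6],
    [[0.2422, -0.2317, 0.1], 0, -0.6],
    [[0.2422, -0.2317, 0.1], 0, -0.6]
  ]
}}

```text
time: 20.8
tool_pos: [0.4259, 0.043, 0.0681]
ee_rot: [-3.132, 0.006, 0.97]
wrist_force: [-1.0, -0.2, 0.6]
width: 0.0752
finger_force: 0.0
```

Run:
```python
from h import *
s=robot.snapshot("wrist"); print(rings(s)); plan(.43,.043,.006)
```

```text
[(0.4302, 0.0443, 0.0501, [324.0, 211.0])]
shift [0.0011 0.0013 0.0648] roll 0 | at [0.4283 0.0428 0.0708] yaw 0.969 w 0.0749 F 0.0 wf [-0.  -0.1  1.2] q6 0.57 t 20.9
```

Emit:
{"api": "carry_out", "payload": {
  "steps": [
    [[0.001, 0.001, 0.03], 0, -0.6],
    [[0.001, 0.001, 0.055], 0, -0.5],
    [[0.001, 0.001, 0.0648], 0, -0.4],
    [[0.001, 0.001, 0.0648], 0, -0.25],
    [[0.001, 0.001, 0.0648], 0, -0.15],
    [[0.001, 0.001, 0.0648], 0, -0.1],
    [[0.001, 0.001, 0.0648], 0, -0.07],
    [[0.001, 0.001, 0.0648], 0, -0.055],
    [[0.001, 0.001, 0.0648], 0, -0.055]
  ]
}}

```text
time: 21.98
tool_pos: [0.4325, 0.0429, 0.0091]
ee_rot: [3.14, -0.001, 0.969]
wrist_force: [-0.8, 0.7, 5.8]
width: 0.0497
finger_force: 12.1
```

Emit:
{"api": "carry_out", "payload": {
  "steps": [
    [[0, 0, 0], 0, -0.054],
    [[0, 0, -0.02], 0, -0.054],
    [[0, 0, -0.05], 0, -0.054],
    [[0, 0, -0.09], 0, -0.054],
    [[0, 0, -0.128], 0, -0.054],
    [[0, 0, -0.128], 0, -0.054],
    [[0, 0, -0.128], 0, -0.054]
  ]
}}

```text
time: 22.85
tool_pos: [0.431, 0.0429, 0.1347]
ee_rot: [-3.14, 0.001, 0.969]
wrist_force: [0.4, -0.1, 0.3]
width: 0.0498
finger_force: 12.6
```

```bash
python3 -c "
from h import *
plan(.4839,-.2861,.136,.97)"
```

```text
shift [-0.2412  0.2299 -0.0013] roll -0.01 | at [0.431  0.0429 0.1347] yaw 0.969 w 0.0498 F 12.64 wf [ 0.4 -0.1  0.3] q6 0.57 t 22.9
```

Emit:
{"api": "carry_out", "payload": {
  "steps": [
    [[-0.015, 0.014, 0], 0, -0.054],
    [[-0.045, 0.043, 0], 0, -0.054],
    [[-0.08, 0.076, 0], 0, -0.054],
    [[-0.115, 0.11, 0], 0, -0.054],
    [[-0.15, 0.143, 0], 0, -0.054],
    [[-0.185, 0.176, 0], 0, -0.054],
    [[-0.215, 0.205, 0], 0, -0.054],
    [[-0.235, 0.224, 0], 0, -0.054],
    [[-0.241, 0.23, 0], 0, -0.054],
    [[-0.241, 0.23, 0], 0, -0.054]
  ]
}}

```text
time: 24.1
tool_pos: [0.4842, -0.2852, 0.1346]
ee_rot: [-3.138, -0.0, 0.969]
wrist_force: [-0.1, 0.0, -0.5]
width: 0.05
finger_force: 12.6
```

Emit:
{"api": "carry_out", "payload": {
  "steps": [
    [[0, 0, 0], 0, -0.054],
    [[0, 0, 0], 0, -0.054]
  ]
}}

```text
time: 24.35
tool_pos: [0.485, -0.2849, 0.1364]
ee_rot: [3.141, -0.0, 0.97]
wrist_force: [0.3, -0.4, -0.8]
width: 0.0499
finger_force: 12.6
```

Run:
```python
from h import *
p=robot.get_obs()["tool_pos"]; s=robot.snapshot("wrist"); x,y=held(s,.05,p[2]-.009+.017)
plan(p[0]+.4839-x,p[1]-.2861-y,.042,.97)
```

```text
held 0.48456379771232605 -0.2842289209365845 0.05106749013066292 zmed 0.14478086270869298
shift [-0.0018  0.0004  0.0945] roll 0.0 | at [ 0.4851 -0.285   0.1365] yaw 0.97 w 0.0496 F 12.64 wf [-0.   0.1 -1.8] q6 -0.03 t 24.4
```

Emit:
{"api": "carry_out", "payload": {
  "steps": [
    [[-0.0018, 0, 0.01], 0, -0.054],
    [[-0.0018, 0, 0.03], 0, -0.054],
    [[-0.0018, 0, 0.05], 0, -0.054],
    [[-0.0018, 0, 0.07], 0, -0.054],
    [[-0.0018, 0, 0.085], 0, -0.054],
    [[-0.0018, 0, 0.094], 0, -0.054],
    [[-0.0018, 0, 0.0945], 0, -0.054],
    [[-0.0018, 0, 0.0945], 0, -0.054]
  ]
}}

```text
time: 25.4
tool_pos: [0.4844, -0.2877, 0.0425]
ee_rot: [3.14, 0.0, 0.969]
wrist_force: [-0.0, 0.5, -0.3]
width: 0.0499
finger_force: 12.7
```

Emit:
{"api": "carry_out", "payload": {
  "steps": [
    [[0, 0, 0.001], 0, -0.08],
    [[0, 0, 0.001], 0, -0.15],
    [[0, 0, 0.001], 0, -0.25],
    [[0, 0, 0.001], 0, -0.25],
    [[0, 0, -0.04], 0, -0.25],
    [[0, 0, -0.08], 0, -0.25],
    [[0, 0, -0.12], 0, -0.4],
    [[0, 0, -0.13], 0, -0.4],
    [[0, 0, -0.13], 0, -0.4]
  ]
}}

```text
time: 26.52
tool_pos: [0.484, -0.2874, 0.1716]
ee_rot: [3.141, 0.0, 0.969]
wrist_force: [-0.7, 0.7, -0.9]
width: 0.0657
finger_force: 0.0
```

Run:
```python
from h import *
s=robot.snapshot("wrist"); print("wrist bench",rings(s),"seat",rings(s,.048))
t=robot.snapshot("top"); print("top",rings(t)); plan(.4887,-.0915,.15,.97)
```

```text
wrist bench [(0.4891, -0.0928, 0.042, [219.0, 35.0])] seat [(0.4296, -0.3635, 0.0708, [320.0, 265.0]), (0.4832, -0.2869, 0.0506, [320.0, 195.0]), (0.5365, -0.2078, 0.0713, [319.0, 101.0])]
top [(0.4885, -0.0914, 0.0388, [315.0, 198.0])]
shift [ 0.1642 -0.1059  0.0194] roll -0.01 | at [ 0.4831 -0.2868  0.1694] yaw 0.969 w 0.0659 F 0.0 wf [ 0.5 -0.5 -0.9] q6 -0.03 t 26.6
```

Emit:
{"api": "carry_out", "payload": {
  "steps": [
    [[0.03, -0.02, 0], -0.5, -0.4],
    [[0.06, -0.04, 0], -1, -0.4],
    [[0.09, -0.06, 0], -1.5, -0.4],
    [[0.12, -0.08, 0], -2, -0.4],
    [[0.1642, -0.1059, 0.02], -2.5, -0.4],
    [[0.1642, -0.1059, 0.06], -2.5, -0.4],
    [[0.1642, -0.1059, 0.1], -2.5, -0.4],
    [[0.1642, -0.1059, 0.1], -2.5, -0.4],
    [[0.1642, -0.1059, 0.1], -2.5, -0.4]
  ]
}}

```text
time: 27.75
tool_pos: [0.4898, -0.0923, 0.0721]
ee_rot: [-3.142, 0.0, 1.405]
wrist_force: [-0.2, 0.3, 1.1]
width: 0.0661
finger_force: 0.0
```

Run:
```python
from h import *
s=robot.snapshot("wrist"); print(rings(s)); plan(.4887,-.092,.008,1.4)
```

```text
[(0.4888, -0.09, 0.0406, [320.0, 212.0])]
shift [ 0.0003 -0.0019  0.0651] roll 0.03 | at [ 0.4905 -0.0926  0.0731] yaw 1.405 w 0.0658 F 0.0 wf [ 0.9 -0.1 -0.1] q6 -0.13 t 27.8
```

Emit:
{"api": "carry_out", "payload": {
  "steps": [
    [[0.001, -0.001, 0.03], 0, -0.4],
    [[0.001, -0.001, 0.055], 0, -0.3],
    [[0.001, -0.001, 0.065], 0, -0.2],
    [[0.001, -0.001, 0.065], 0, -0.05],
    [[0.001, -0.001, 0.065], 0, 0.05],
    [[0.001, -0.001, 0.065], 0, 0.11],
    [[0.001, -0.001, 0.065], 0, 0.145],
    [[0.001, -0.001, 0.065], 0, 0.158],
    [[0.001, -0.001, 0.065], 0, 0.158]
  ]
}}

```text
time: 28.92
tool_pos: [0.4896, -0.0912, 0.0077]
ee_rot: [3.14, 0.0, 1.405]
wrist_force: [-0.2, 1.1, 5.0]
width: 0.0398
finger_force: 10.0
```

Emit:
{"api": "carry_out", "payload": {
  "steps": [
    [[0, 0, 0], 0, 0.16],
    [[0, 0, -0.02], 0, 0.16],
    [[0, 0, -0.05], 0, 0.16],
    [[0, 0, -0.09], 0, 0.16],
    [[0, 0, -0.13], 0, 0.16],
    [[0, 0, -0.13], 0, 0.16],
    [[0, 0, -0.13], 0, 0.16]
  ]
}}

```text
time: 29.8
tool_pos: [0.4877, -0.0906, 0.1349]
ee_rot: [-3.138, -0.0, 1.405]
wrist_force: [0.8, 0.0, -1.7]
width: 0.0398
finger_force: 11.2
```

```bash
python3 -c "
from h import *
plan(.4839,-.2861,.138,.97)"
```

```text
shift [-0.1934  0.0284 -0.0031] roll 2.49 | at [ 0.4877 -0.0906  0.1349] yaw 1.405 w 0.0398 F 11.19 wf [ 0.8  0.  -1.7] q6 -0.13 t 29.8
```

Emit:
{"api": "carry_out", "payload": {
  "steps": [
    [[-0.01, 0.002, 0], 0.3, 0.16],
    [[-0.035, 0.005, 0], 0.7, 0.16],
    [[-0.07, 0.01, -0.002], 1.1, 0.16],
    [[-0.105, 0.016, -0.003], 1.5, 0.16],
    [[-0.14, 0.021, -0.003], 2, 0.16],
    [[-0.17, 0.025, -0.003], 2.5, 0.16],
    [[-0.188, 0.0275, -0.003], 2.5, 0.16],
    [[-0.1934, 0.0284, -0.003], 2.5, 0.16],
    [[-0.1934, 0.0284, -0.003], 2.5, 0.16],
    [[-0.1934, 0.0284, -0.003], 2.5, 0.16]
  ]
}}

```text
time: 31.05
tool_pos: [0.4851, -0.2855, 0.1398]
ee_rot: [-3.141, -0.0, 0.97]
wrist_force: [0.3, -0.7, -0.4]
width: 0.0396
finger_force: 11.2
```

Run:
```python
from h import *
p=robot.get_obs()["tool_pos"]; s=robot.snapshot("wrist"); x,y=held(s,.04,p[2]-.0077+.017)
plan(p[0]+.4839-x,p[1]-.2861-y,.0565,.97)
```

```text
held 0.4846193790435791 -0.2840716242790222 0.041148390620946884 zmed 0.14953595550733445
shift [-0.0021  0.0005  0.0834] roll 0.0 | at [ 0.4851 -0.2855  0.1399] yaw 0.97 w 0.0397 F 11.19 wf [-0.5 -0.8 -0.2] q6 -0.03 t 31.1
```

Emit:
{"api": "carry_out", "payload": {
  "steps": [
    [[-0.002, 0, 0.01], 0, 0.16],
    [[-0.002, 0, 0.03], 0, 0.16],
    [[-0.002, 0, 0.05], 0, 0.16],
    [[-0.002, 0, 0.065], 0, 0.16],
    [[-0.002, 0, 0.078], 0, 0.16],
    [[-0.002, 0, 0.082], 0, 0.16],
    [[-0.002, 0, 0.083], 0, 0.16],
    [[-0.002, 0, 0.083], 0, 0.16]
  ]
}}

```text
time: 32.1
tool_pos: [0.4842, -0.2884, 0.0575]
ee_rot: [3.14, 0.0, 0.969]
wrist_force: [-0.7, 0.4, -0.3]
width: 0.0398
finger_force: 11.2
```

Emit:
{"api": "carry_out", "payload": {
  "steps": [
    [[0, 0, 0.001], 0, 0.13],
    [[0, 0, 0.001], 0, 0.05],
    [[0, 0, 0.001], 0, -0.05],
    [[0, 0, 0.001], 0, -0.05],
    [[0, 0, -0.04], 0, -0.05],
    [[0, 0, -0.08], 0, -0.05],
    [[0, 0, -0.12], 0, -0.05],
    [[0, 0, -0.13], 0, -0.05],
    [[0, 0, -0.13], 0, -0.05]
  ]
}}

```text
time: 33.22
tool_pos: [0.4838, -0.2881, 0.1866]
ee_rot: [3.141, 0.0, 0.969]
wrist_force: [-0.7, -0.4, 0.6]
width: 0.0496
finger_force: 0.0
```

Run:
```python
from h import *
s=robot.snapshot("wrist"); save(s,"w5.png"); print("bench",rings(s),"40",rings(s,.065))
for z in (.031,.048): print(z,rings(s,z))
s=robot.snapshot("scene"); save(s,"s5.png",(190,310,210,400),4); print(proj(s,(.4839,-.2861,.04))); plan(.4839,-.2861,.2)
```

```text
bench [] 40 [(0.4835, -0.2872, 0.0407, [320.0, 195.0]), (0.6727, -0.302, 0.056, [485.0, 102.0])]
0.031 []
0.048 [(0.4294, -0.3637, 0.0708, [320.0, 259.0]), (0.5364, -0.208, 0.0709, [318.0, 102.0])]
[350.28905867 220.00429441]
shift [ 0.0016  0.     -0.0156] roll 0 | at [ 0.483  -0.2874  0.1844] yaw 0.969 w 0.0495 F 0.0 wf [ 0.1  0.5 -0.1] q6 -0.04 t 33.3
```

View pics/w5.png

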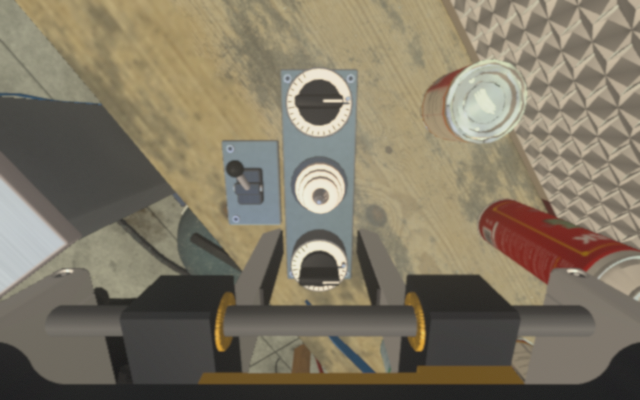

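View pics/s5.png

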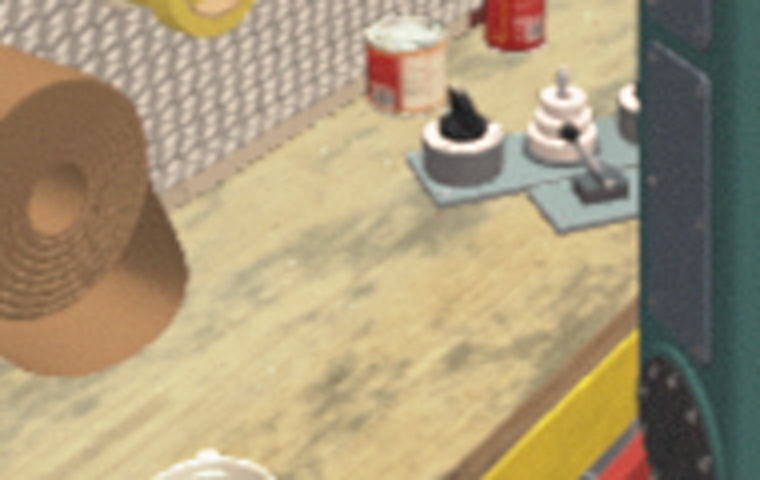

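The wrist view shows the rings stacked flat on the spindle at (320,188), with the lever ball at (234,168) still to the left. The scene view shows no further ring, so the lever comes next.

```bash
python3 -c "
from h import *
plan(.4488,-.187,.067,.97)"
```

```text
shift [ 0.0634 -0.085   0.1174] roll -0.01 | at [ 0.483  -0.2874  0.1844] yaw 0.969 w 0.0495 F 0.0 wf [ 0.1  0.5 -0.1] q6 -0.04 t 33.3
```

Emit:
{"api": "carry_out", "payload": {
  "steps": [
    [[0.03, -0.04, 0], 0, 0.5],
    [[0.0634, -0.085, 0.01], 0, 0.9],
    [[0.0634, -0.085, 0.03], 0, 1],
    [[0.0634, -0.085, 0.07], 0, 1],
    [[0.0634, -0.085, 0.1], 0, 1],
    [[0.0634, -0.085, 0.1174], 0, 1],
    [[0.0634, -0.085, 0.1174], 0, 1],
    [[0.0634, -0.085, 0.1174], 0, 1]
  ]
}}

```text
time: 34.33
tool_pos: [0.4503, -0.1881, 0.0703]
ee_rot: [3.14, -0.0, 0.969]
wrist_force: [0.7, 0.0, 0.1]
width: 0.0003
finger_force: 0.0
```

Emit:
{"api": "carry_out", "payload": {
  "steps": [
    [[-0.008, 0, 0], 0, 1],
    [[-0.016, 0, 0], 0, 1],
    [[-0.024, 0, 0], 0, 1],
    [[-0.032, 0, 0], 0, 1],
    [[-0.04, 0, 0], 0, 1],
    [[-0.048, 0, 0], 0, 1],
    [[-0.055, 0, 0], 0, 1],
    [[-0.061, 0, 0], 0, 1],
    [[-0.065, 0, 0], 0, 1],
    [[-0.068, 0, 0], 0, 1]
  ]
}}

```text
time: 35.58
tool_pos: [0.4107, -0.2435, 0.069]
ee_rot: [-3.14, -0.0, 0.969]
wrist_force: [0.4, 2.9, -1.5]
width: 0.0003
finger_force: 1.0
```

```bash
python3 -c "
from h import *
plan(.407,-.248,.067,.97)"
```

```text
shift [-0.0058 -0.0005  0.002 ] roll -0.01 | at [ 0.4107 -0.2435  0.069 ] yaw 0.969 w 0.0003 F 0.97 wf [ 0.4  2.9 -1.5] q6 -0.05 t 35.6
```

Emit:
{"api": "carry_out", "payload": {
  "steps": [
    [[-0.003, 0, 0], 0, 1],
    [[-0.006, 0, 0], 0, 1],
    [[-0.007, 0, 0], 0, 1],
    [[-0.008, 0, 0], 0, 1],
    [[-0.009, 0, 0], 0, 1]
  ]
}}

```text
time: 36.2
tool_pos: [0.4069, -0.2498, 0.0693]
ee_rot: [-3.142, -0.003, 0.969]
wrist_force: [3.3, 6.7, -2.0]
width: 0.0004
finger_force: 3.6
```

Emit:
{"api": "carry_out", "payload": {
  "steps": [
    [[-0.001, 0, 0], 0, 1],
    [[-0.002, 0, 0], 0, 1],
    [[-0.003, 0, 0], 0, 1],
    [[-0.003, 0, 0], 0, 1]
  ]
}}

```text
time: 36.7
tool_pos: [0.4066, -0.25, 0.0693]
ee_rot: [-3.142, -0.009, 0.97]
wrist_force: [6.4, 10.5, -1.0]
width: 0.0008
finger_force: 6.0
```

Hard stop reached: the force rises without any movement. I back off, lift and check.

Emit:
{"api": "carry_out", "payload": {
  "steps": [
    [[0.01, 0, 0], 0, 1],
    [[0.03, 0, 0], 0, 1],
    [[0.03, 0, -0.04], 0, 1],
    [[0.03, 0, -0.09], 0, 1],
    [[0.03, 0, -0.14], 0, 1],
    [[-0.02, 0, -0.14], 0, 1],
    [[-0.05, 0, -0.14], 0, 1],
    [[-0.05, 0, -0.14], 0, 1],
    [[-0.05, 0, -0.14], 0, 1]
  ]
}}

```text
time: 37.83
tool_pos: [0.3762, -0.2948, 0.2095]
ee_rot: [3.141, 0.0, 0.969]
wrist_force: [-0.2, 0.8, 0.4]
width: 0.0004
finger_force: 0.0
```

Run:
```python
from h import *
s=robot.snapshot("wrist"); save(s,"w6.png",(30,290,180,420),2.2); print(rings(s,.065)); print("ball exp",proj(s,(.396,-.264,.076))); plan(.4,-.3,.2)
```

```text
[(0.4827, -0.2873, 0.0408, [396.0, 132.0]), (0.6747, -0.3014, 0.0564, [570.0, 31.0])]
ball exp [319.35733922 160.1235329 ]
shift [0.0088 0.0226 0.0095] roll 0 | at [ 0.3764 -0.2945  0.2095] yaw 0.97 w 0.0008 F 0.0 wf [ 0.2 -0.3  0.3] q6 -0.18 t 37.9
```

View pics/w6.png

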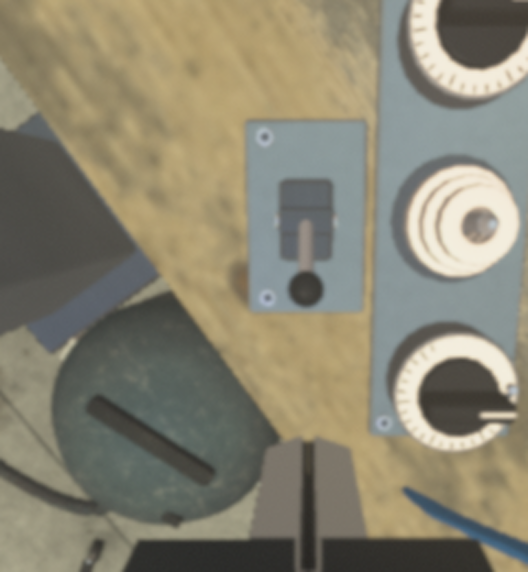

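The ball is at (319,161), where its right stop should put it. The right pointer lies at its pin and the rings are stacked.

```bash
python3 -c "
from bench import robot
print(robot.close_job())"
```

```text
the job is handed in; nothing more can be done
None
```

I turned both counters back to their zero stops, stacked the three rings I found (60, 50 and 40 mm; no 30 mm ring was in view) widest at the bottom, then swung the lever to its right stop, and handed the job in at about 38 s of the 210 s allowed; no verdict was returned.

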